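# Index a crucible carousel to the open crucible

## Task

The crucible under the steel funnel is done and has its lid on: press the black plunger cap on the carousel's arm down with the fingertips, keep it down while you push it round, and turn the table by just one hole, to the side that brings the open crucible under the funnel. Let the plunger spring back up so that its pin locks in the new hole, and move clear. Do not pinch the cap or lean hard on it, do not touch the crucibles, and leave everything else on the bench where it is.

Things in the scene. Friction and masses are not known exactly. Their poses are not given: they have to be found in the camera images.
- carousel: Stand of the carousel, fixed to the bench: a grey cast foot (196 mm across), a round steel index plate (260 mm across, its top 48 mm above the bench) with six 15 mm holes 60 degrees apart on a 117 mm radius, and behind it an upright 245 mm high, 182 mm from the axis, whose clamp holds a steel funnel (72 mm wide, rim 220 mm above the bench). Origin: on the turning axis, at the bench. x points from the axis to the funnel, z up; at the start the plunger is at the -x side.
- axis (a point): The turning axis of the table, at the height of the table's top (66 mm above the bench).
- spout (a point): Lower end of the funnel's spout, 75 mm from the axis along the stand's x, 136 mm above the bench.
- table (a joint): Angle (rad) of the aluminium turntable, 216 mm across, with six round seats 60 degrees apart on a 75 mm radius. 0 at the start; positive is anticlockwise seen from above. The pin locks it at every multiple of 1.047 rad (60 degrees), with about 0.013 rad of play. Unlocked, it turns with about 1 N of push at the cap and stays where it is left.
- plunger (a joint): Travel (m) of the spring plunger: 0 is up (pin through a hole of the plate, 12 mm thick with a tapered nose, its tip 4 mm proud of the plate), 0.015 is right down. The table is free to turn from about 0.0125 on. The push needed grows from about 4 N to 10 N, then it meets a firm stop. Below a blank part of the plate the plunger stays down by itself at about 0.012 and springs up when the pin meets a hole within about 2.5 degrees.
- plunger_cap (a point): Centre of the top of the plunger's black round cap, 42 mm across and 9.5 mm thick, nearly flat on top; 147 mm from the axis on an arm that turns with the table, its top 100 mm above the bench when up and 85 mm when right down. Pressing is straight down. A fingertip pressed on it carries the table round with it by friction.
- open_crucible_mid (a point): Half-way up the open crucible, the one without a lid: a cream ceramic cup 48 mm across and 42 mm high, loose in a seat beside the one under the funnel (60 degrees to one side or the other). The seats are 5 mm deep; their floor is 61 mm above the bench.
- lidded_a_mid (a point): Half-way up a crucible with its lid on (50 mm across, 57 mm high, cream ceramic with a knob on the lid), loose in a seat of the table, next to the funnel on the side away from the open one.
- lidded_b_mid (a point): Half-way up a crucible with its lid on (50 mm across, 57 mm high, cream ceramic with a knob on the lid), loose in a seat of the table, under the funnel at the start.
- lidded_c_mid (a point): Half-way up a crucible with its lid on (50 mm across, 57 mm high, cream ceramic with a knob on the lid), loose in a seat of the table, in one of the seats beside the empty front seat.
- lidded_d_mid (a point): Half-way up a crucible with its lid on (50 mm across, 57 mm high, cream ceramic with a knob on the lid), loose in a seat of the table, in one of the seats beside the empty front seat.
- tongs: A bystander to be left alone: crucible tongs, 241 mm long, flat on the bench. Origin at the centre of its underside.
- powder_jar: A bystander to be left alone: jar with a red lid, 65 mm across, 80 mm high. Origin at the centre of its underside.
- petri_dish: A bystander to be left alone: glass petri dish, 95 mm across, 18 mm high. Origin at the centre of its underside.
- spatula_1: A bystander to be left alone: micro spatula, 198 mm long, lying. Origin at the centre of its underside.
There are look-alikes about, which are no part of the job. What is shaped like the part that bears lidded_b_mid but green or turquoise is not meant.

How it is judged:
By the outcome, as a careful person would: the job done as asked, in the order asked, and still so for the second after the job is handed in, with the robot touching nothing.
It also fails if it takes over 38 s, if anything falls off the work surface, if the arm or the gripper's body presses on something with over 40 N, if the wrist force passes 120 N, or if a joint passes its speed limit or range.

## Robot

A 6-joint arm with a two-finger parallel gripper is mounted at the origin on a cart in front of the work surface, level with it; the furniture and walls round the work are solid. World frame = base frame: x ahead of the robot, y to its left, z up, the work surface at z = 0. Lengths are in m, angles in rad, forces in N, time in s.
With the tool pointing down it reaches from about 0.325 to 0.775 m from the base axis. Payload 5.5 kg.
Tool frame: the origin (TCP) lies on the centre line of the jaws, within the pads' length; the fingertips stand r.tip_extent ahead of it and the grasp point (between the pads) is the TCP (r.tip_extent is the distance from the TCP to the fingertips, in m); z points along the fingers, y is the line along which they close (so a half turn about z gives the same grasp; the last joint's range is limited). The gripper opens to 88 mm and grips with 3 to 60 N. Pads are 20 mm wide; open, the fingers measure 115 mm over their backs; the gripper's body (75 mm by 178 mm) begins 61 mm behind the grasp point.
Start: joints at [1.052, 0.091, 1.231, -0, 1.82, -0.057], TCP at [0.267, 0.537, 0.242] pointing down, gripper open.
Joint ranges: [-2.87, 2.87], [-0.86, 2.18], [0.17, 2.46], [-1.51, 4.65], [0.06, 2.69], [-2.65, 2.65]. Speed limits (rad/s): [2.57, 2.57, 3.01, 3.14, 3.14, 3.14].

## Interface

Orientations are given as a rotation vector (axis times angle).
In Python, from plant import r gives the robot as it stands. The module is installed in compiled form; this text tells all that it offers.
- The arm moves only by the shell command python3 -m inch 'ROWS' [FORCE]. ROWS is JSON, a list of rows, each a list of 3 entries, a list of its own where there are three numbers: the shift along the tool's x, y, z in mm, then the turn, a rotation vector about the tool's x, y, z in degrees, then the opening, from -1 (shut) to 1 (fully open), so that 0 is half open. In form: [[[dx, dy, dz], [wx, wy, wz], jaw], ...]. A call has 1 to 5 rows; each row is the pose to reach, as a shift and turn from the pose commanded when the call began, along the tool's axes at that moment; what a row does not reach only later rows make up. A row lasts 1/10 s, in which the tool goes at most 50 mm and 8.59 degrees, less where a joint would pass 70% of its speed; a pose out of reach is approached as far as the arm can. A call with a gripper value outside its range is refused whole. The fingers move at their own pace and stop on an object; FORCE is the grip in N (left out, the last holds). Time passes only in rows, so rows that repeat a pose let the fingers close. It gives the time, the measured TCP pose, the force, the opening and the grip force at its end, in the units of the state.
- r.get_obs(): the state, without advancing time (a new reading comes with each control period).
- r.get_image(name): name is "scene" or "top" or "wrist"; returns a dict with "pixels" (400x640x3 uint8, blue, green, red), "depth" (400x640 float32, m along the optical axis (not along the pixel's ray), 0 where there is no reading), "fx", "fy", "cx", "cy" (pixels), "view" (4x4, takes a point from world to camera coordinates); the wrist camera has in their place "mount" (4x4, takes a point from camera to tool coordinates, whose origin is the TCP and whose axes are the flange's). Camera axes: x right, y down, z forward; pixel columns grow to the right and rows downward; lengths in m; the calibration is good to about 2 mm. A picture is of the moment at which its call begins: read the wrist's pose just before it.
- r.job_done(): hands the job in; it is judged then, once.
The state is a dict: "t": time; "joint_pos": joint angles; "joint_vel": joint speeds; "joint_torque": joint torques, N m; "ee_pos": TCP position; "orientation": TCP orientation; "wrist_force": force on the tool from outside, world axes, zero at the start; "torque": the same for the moment, N m; "opening": finger opening in m; "grasp_force": force on a finger pad.
Only numpy, scipy, OpenCV 4.12 (cv2) and the standard library are available. Lean on these libraries where they do the work, as an engineer would, in place of code of your own. Each camera call takes 0.05 s, during which the arm holds its last target. There are 200 camera calls.

## Working session

There is one attempt and no reset: what is moved stays moved. The work goes in short steps, Python scripts to look and compute and a shell command to move; the robot and the scene stay as the last step left them, time stands still between calls to the robot, and variables do not carry over. Pictures are saved under pics/ and viewed, at most 10 in all, crops included, and the job is handed in when it is done.

```bash
mkdir -p pics
cat > h.py <<'E'
import numpy as np,cv2
from plant import r
def grab(n):
    d=r.get_image(n); return d
def pt(d,u,v,z=None):
    R=d["view"][:3,:3];t=d["view"][:3,3]
    ray=np.array([(u-d["cx"])/d["fx"],(v-d["cy"])/d["fy"],1])
    c=-R.T@t; w=R.T@ray
    if z is None: k=d["depth"][int(v),int(u)]
    else: k=(z-c[2])/w[2]
    return c+k*w
E
python3 - <<'E'
from h import *
import pickle
for n in("scene","top"):
    d=grab(n); cv2.imwrite(f"pics/{n}0.png",d["pixels"]); pickle.dump(d,open(n+".pkl","wb"))
o=r.get_obs(); print(o["t"],o["ee_pos"],o["orientation"],o["wrist_force"],o["opening"],r.tip_extent)
E
```

```text
0.1 [0.26720785 0.53698532 0.24063305] [-7.18825415e-01 -3.05776956e+00  2.50054459e-03] [-0.35660506  0.42151506  0.27820608] 0.08773995398514256 0.019
```

View pics/scene0.png

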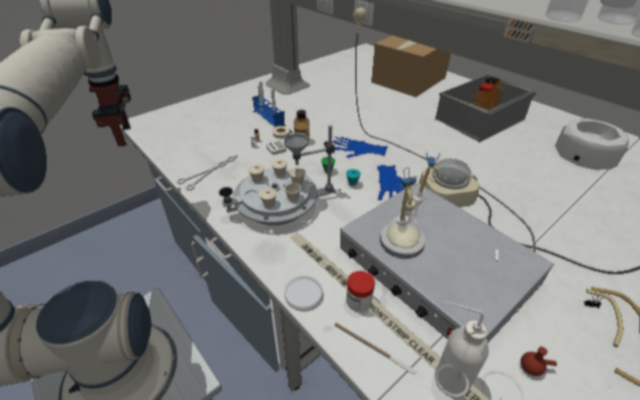

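View pics/top0.png

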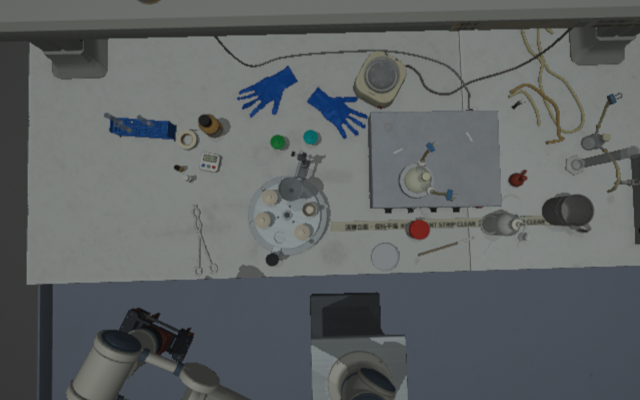

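Scene: the carousel is at about (275,195) with the plunger cap at (226,192). Top: the table is at about (288,214), the cap at (272,259) and the funnel at (291,188). I'll enlarge the carousel.

Run:
```python
from h import *
import pickle
t=pickle.load(open("top.pkl","rb"));s=pickle.load(open("scene.pkl","rb"))
a=cv2.resize(t["pixels"][145:275,235:340],None,fx=4,fy=4,interpolation=2)
b=cv2.resize(s["pixels"][120:235,210:350],None,fx=2.7,fy=2.7,interpolation=2)
c=np.zeros((520,420+378,3),np.uint8);c[:a.shape[0],:420]=a;c[:b.shape[0],420:420+b.shape[1]]=b
cv2.imwrite("pics/crop1.png",c)
g=cv2.cvtColor(t["pixels"],6)
m=np.zeros_like(g);m[248:270,260:284]=(g[248:270,260:284]<60)
n,l,st,ce=cv2.connectedComponentsWithStats(m); print(st,ce)
i=1+np.argmax(st[1:,4]);u,v=ce[i];print("cap",u,v,pt(t,u,v,.1),pt(t,u,v))
for uv in [(288,214),(271,198),(264,219),(303,231),(309,209)]:print(uv,pt(t,*uv,.1),pt(t,*uv))
print(-t["view"][:3,:3].T@t["view"][:3,3])
# plate circle by HSV/edges
gg=cv2.medianBlur(g,3)[160:270,230:345]
print(cv2.HoughCircles(cv2.resize(gg,None,fx=4,fy=4),3,1,100,param1=100,param2=20,minRadius=110,maxRadius=190))
```

```text
[[     0      0    640    400 255875]
 [   266    253     13     13    125]] [[319.52321641 199.47087054]
 [271.976      259.128     ]]
cap 271.976 259.128 [0.4277879  0.26821012 0.1       ] [0.42828646 0.26750873 0.10587529]
(288, 214) [0.56767899 0.21454447 0.1       ] [0.56820867 0.21610397 0.07969864]
(271, 198) [0.61980674 0.26697344 0.1       ] [0.61904792 0.2656411  0.11125293]
(264, 219) [0.55414989 0.29048336 0.1       ] [0.55400731 0.28921135 0.1092817 ]
(303, 231) [0.51279621 0.16869188 0.1       ] [0.51306418 0.16807021 0.11536801]
(309, 209) [0.5815177  0.14789407 0.1       ] [0.58273379 0.14868007 0.06719181]
[0.5347813  0.11768676 1.36088098]
None
```

View pics/crop1.png

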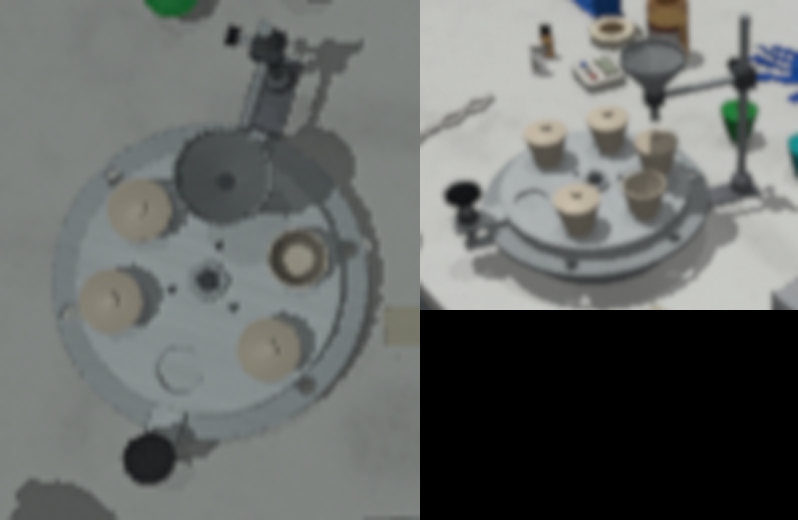

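The open crucible, the only one with a dark hollow and no lid, is at top (309,209), clockwise of the funnel. The others, at (271,198), (264,219) and (303,231), have knobs, and the green and turquoise look-alikes at (278,142) and (311,137) stand on the bench. The table must therefore turn anticlockwise (+60°), which takes the cap from (272,259) towards −y.

```bash
cat >> h.py <<'E'
from scipy.spatial.transform import Rotation as Ro
def rel(p):
    o=r.get_obs();R=Ro.from_rotvec(o["orientation"]).as_matrix()
    return np.round(R.T@(np.array(p)-o["ee_pos"])*1000,1)
E
python3 - <<'E'
from h import *
import pickle
t=pickle.load(open("top.pkl","rb"))
ax=pt(t,287,215,.08);print("axis",ax)
print("spout",pt(t,291.2,189.5,.22))
g=cv2.cvtColor(t["pixels"],cv2.COLOR_BGR2HSV)
# lid discs, by warm colour at z .11
m=cv2.inRange(g[175:250,245:325],(5,50,110),(25,255,255))
n,l,s,c=cv2.connectedComponentsWithStats(m)
for a,b in zip(s[1:],c[1:]):
    if a[4]>40: print(a[4],b+[245,175],pt(t,*(b+[245,175]),.108))
print(Ro.from_rotvec(r.get_obs()["orientation"]).as_matrix().round(3))
print(rel([.428,.268,.155]))
E
```

```text
axis [0.5650919  0.21936121 0.08      ]
spout [0.63443148 0.1944327  0.22      ]
[[-0.895  0.446 -0.001]
 [ 0.446  0.895 -0.001]
 [ 0.    -0.002 -1.   ]]
[-263.8 -169.    85.9]
```

```bash
python3 -m inch '[[[-50,-30,0],[0,0,0],-1],[[-95,-60,0],[0,0,0],-1],[[-140,-90,10],[0,0,0],-1],[[-185,-120,30],[0,0,0],-1],[[-230,-145,45],[0,0,0],-1]]' 5; python3 -m inch '[[[-34,-24,20],[0,0,0],-1],[[-34,-24,41],[0,0,0],-1],[[-34,-24,41],[0,0,0],-1],[[-34,-24,41],[0,0,0],-1]]'
python3 - <<'E'
from h import *
o=r.get_obs();print(o["t"],o["ee_pos"],o["wrist_force"],o["opening"],rel([.428,.268,.119]))
T=np.eye(4);T[:3,:3]=Ro.from_rotvec(o["orientation"]).as_matrix();T[:3,3]=o["ee_pos"]
d=grab("wrist");d["view"]=np.linalg.inv(T@d["mount"]);
cv2.imwrite("pics/w1.png",d["pixels"])
q=d["view"]@[.428,.268,.1,1];print(q[:2]/q[2]*d["fx"]+[d["cx"],d["cy"]])
E
```

```text
t: 0.6
ee_pos: [0.3944, 0.3258, 0.2042]
orientation: [0.718, 3.058, 0.0]
wrist_force: [1.3, 0.6, -0.6]
opening: 0.0511
grasp_force: 0.0
t: 1.0
ee_pos: [0.4133, 0.2909, 0.1636]
orientation: [-0.719, -3.057, 0.001]
wrist_force: [0.2, -0.8, 0.2]
opening: 0.0195
grasp_force: 0.0
1.0 [0.41332627 0.29093204 0.16361193] [ 0.23860085 -0.84908831  0.20223791] 0.019476708724707355 [-23.4 -14.   44.6]
[299.40518907 254.83924806]
```

View pics/w1.png

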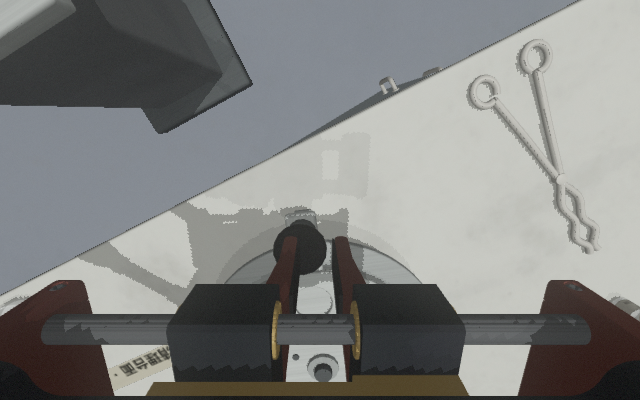

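The cap shows at wrist (300,247), close to the predicted (299,255). The arm is still short of the goal, so I'll settle it and correct.

```bash
python3 -m inch '[[[0,0,0],[0,0,0],-1],[[0,0,0],[0,0,0],-1]]'
python3 - <<'E'
from h import *
o=r.get_obs();print(o["t"],o["ee_pos"],o["wrist_force"],o["opening"],rel([.428,.268,.119]))
E
```

```text
t: 1.25
ee_pos: [0.4137, 0.2918, 0.1649]
orientation: [0.716, 3.058, 0.002]
wrist_force: [0.0, 0.1, 0.3]
opening: 0.0015
grasp_force: 0.0
1.25 [0.41368859 0.29180781 0.16494853] [0.0211573  0.12735376 0.31618864] 0.0015297184421706415 [-23.4 -15.   45.9]
```

```bash
python3 -m inch '[[[-23,-15,0],[0,0,0],-1],[[-23,-15,15],[0,0,0],-1],[[-23,-15,25],[0,0,0],-1],[[-23,-15,25],[0,0,0],-1],[[-23,-15,25],[0,0,0],-1]]'
python3 - <<'E'
from h import *
o=r.get_obs();print(o["t"],o["ee_pos"],o["wrist_force"],o["opening"],rel([.428,.268,.119]))
T=np.eye(4);T[:3,:3]=Ro.from_rotvec(o["orientation"]).as_matrix();T[:3,3]=o["ee_pos"]
d=grab("wrist");d["view"]=np.linalg.inv(T@d["mount"]);
cv2.imwrite("pics/w2.png",d["pixels"])
q=d["view"]@[.428,.268,.1,1];print(q[:2]/q[2]*d["fx"]+[d["cx"],d["cy"]])
tip=d["mount"];q=np.linalg.inv(tip)@[0,0,.019,1];print(q[:2]/q[2]*d["fx"]+[d["cx"],d["cy"]],"px/mm",d["fx"]/q[2]/1000)
E
```

```text
t: 1.75
ee_pos: [0.4269, 0.2676, 0.1381]
orientation: [-0.717, -3.057, 0.001]
wrist_force: [-0.5, -0.4, 0.6]
opening: 0.0007
grasp_force: 0.0
1.75 [0.42694091 0.26763558 0.13811182] [-0.49663103 -0.37046697  0.59061289] 0.0007312755137867102 [-0.8  0.8 19.1]
[318.88094705 242.0254273 ]
[317.85824935 254.04773897] px/mm 1.644995282078504
```

View pics/w2.png

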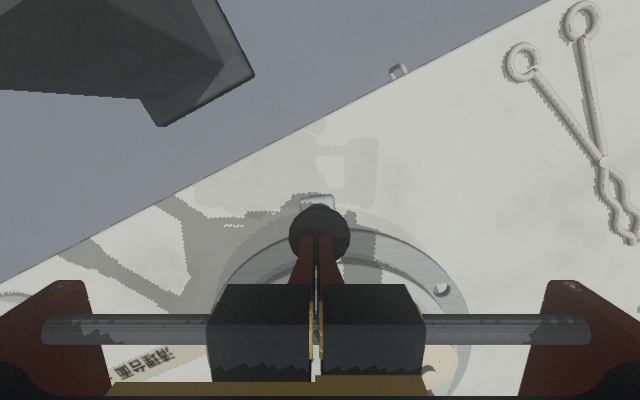

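The cap is at wrist (319,235), about 4 mm further along tool +x than predicted. I'll shift +2 mm and go down to touch it.

```bash
python3 -m inch '[[[2,1,10],[0,0,0],-1],[[2,1,17],[0,0,0],-1],[[2,1,20],[0,0,0],-1],[[2,1,22],[0,0,0],-1],[[2,1,22],[0,0,0],-1]]';python3 -m inch '[[[0,0,2],[0,0,0],-1],[[0,0,4],[0,0,0],-1],[[0,0,6],[0,0,0],-1],[[0,0,6],[0,0,0],-1]]'
```

```text
t: 2.3
ee_pos: [0.4259, 0.2693, 0.1171]
orientation: [-0.718, -3.058, -0.001]
wrist_force: [-5.1, 1.5, 6.0]
opening: 0.0002
grasp_force: 2.5
t: 2.7
ee_pos: [0.4261, 0.2695, 0.1117]
orientation: [-0.718, -3.058, -0.002]
wrist_force: [-3.3, 0.6, 6.3]
opening: 0.0006
grasp_force: 3.6
```

```bash
python3 -m inch '[[[0,0,2],[0,0,0],-1],[[0,0,4],[0,0,0],-1],[[0,0,5],[0,0,0],-1],[[0,0,5],[0,0,0],-1]]'; python3 -m inch '[[[0,0,1.5],[0,0,0],-1],[[0,0,1.5],[0,0,0],-1]]'
```

```text
t: 3.1
ee_pos: [0.4261, 0.2697, 0.1073]
orientation: [0.718, 3.058, 0.003]
wrist_force: [-4.8, 1.3, 9.2]
opening: 0.0007
grasp_force: 4.4
t: 3.3
ee_pos: [0.4262, 0.2698, 0.1059]
orientation: [0.718, 3.058, 0.004]
wrist_force: [-5.2, 1.0, 10.3]
opening: 0.0008
grasp_force: 4.7
```

```bash
python3 -m inch '[[[0,0,1],[0,0,0],-1],[[0,0,1],[0,0,0],-1]]'
python3 - <<'E'
from h import *
o=r.get_obs();R=Ro.from_rotvec(o["orientation"]).as_matrix()
v=o["ee_pos"]-np.array([.565,.2185,0]);v[2]=0
for a in range(0,63,5):
    w=Ro.from_euler('z',a,degrees=True).apply(v);print(a,np.round(R.T@(w-v)*1000,1))
E
```

```text
t: 3.5
ee_pos: [0.4262, 0.2698, 0.1051]
orientation: [0.718, 3.058, 0.004]
wrist_force: [-5.4, 0.5, 9.5]
opening: 0.0004
grasp_force: 4.8
0 [0. 0. 0.]
5 [ -1.9 -12.8  -0. ]
10 [ -5.  -25.3  -0.1]
15 [ -9.1 -37.6  -0.1]
20 [-14.3 -49.4  -0.1]
25 [-20.5 -60.7  -0.2]
30 [-27.6 -71.5  -0.2]
35 [-35.7 -81.6  -0.2]
40 [-44.6 -90.9  -0.2]
45 [-54.3 -99.4  -0.3]
50 [ -64.7 -107.1   -0.3]
55 [ -75.7 -113.8   -0.3]
60 [ -87.3 -119.5   -0.3]
```

```bash
python3 -m inch '[[[0,-4,0.5],[0,0,0],-1],[[-1,-8,0.5],[0,0,0],-1],[[-2,-13,0.5],[0,0,0],-1],[[-2,-13,0.5],[0,0,0],-1]]'
python3 - <<'E'
from h import *
d=grab("scene");cv2.imwrite("pics/s2.png",cv2.resize(d["pixels"][110:240,180:360],None,fx=4,fy=4,interpolation=2))
E
```

```text
t: 3.9
ee_pos: [0.4231, 0.2567, 0.1051]
orientation: [0.719, 3.055, 0.004]
wrist_force: [-2.1, 1.4, 9.5]
opening: 0.0006
grasp_force: 4.8
```

View pics/s2.png

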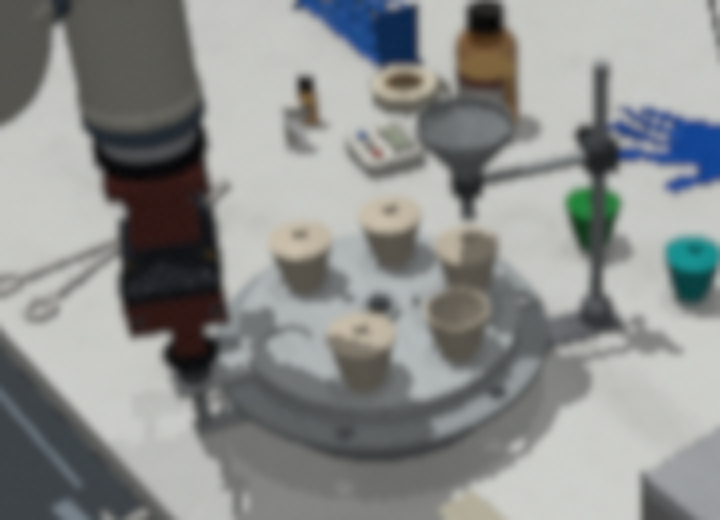

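Lateral load is only about 2.5 N and the cap, under the fingertips at crop (190,355), is moving with them, so the table is free. I'll carry on round.

```bash
python3 -m inch '[[[-3,-12.5,0],[0,0,0],-1],[[-7,-25,0],[0,0,0],-1],[[-12.4,-36.5,0],[0,0,0],-1],[[-18.6,-48,0],[0,0,0],-1],[[-25.7,-58.5,0],[0,0,0],-1]]'
python3 - <<'E'
from h import *
d=grab("scene");cv2.imwrite("pics/s3.png",cv2.resize(d["pixels"][110:240,180:360],None,fx=4,fy=4,interpolation=2))
E
```

```text
t: 4.45
ee_pos: [0.421, 0.1928, 0.1055]
orientation: [0.718, 3.053, 0.006]
wrist_force: [1.3, 1.6, 9.6]
opening: 0.0005
grasp_force: 4.7
```

View pics/s3.png

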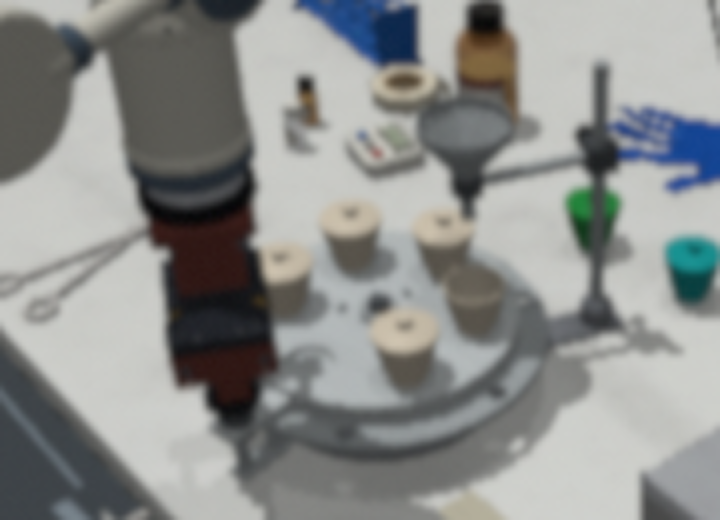

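The table follows: the open crucible is now at crop (473,295), moving towards the spout. Continue to about 59°.

```bash
python3 -m inch '[[[-8,-10,0],[0,0,0],-1],[[-17,-19.5,0],[0,0,0],-1],[[-26.5,-28,0],[0,0,0],-1],[[-37,-35.5,0],[0,0,0],-1],[[-46,-41,0],[0,0,0],-1]]'
python3 -m inch '[[[-6,-4,0],[0,0,0],-1],[[-11.5,-6,0],[0,0,0],-1],[[-11.5,-6,0],[0,0,0],-1],[[-11.5,-6,0],[0,0,0],-1]]'
python3 - <<'E'
from h import *
o=r.get_obs();v=o["ee_pos"]-[.565,.2185,0];print(np.degrees(np.arctan2(v[1],v[0]))%360,np.hypot(*v[:2]))
d=grab("top");a=cv2.resize(d["pixels"][145:275,235:340],None,fx=4,fy=4,interpolation=2)
d=grab("scene");b=cv2.resize(d["pixels"][120:235,210:350],None,fx=2.7,fy=2.7,interpolation=2)
c=np.zeros((520,798,3),np.uint8);c[:a.shape[0],:420]=a;c[:b.shape[0],420:420+b.shape[1]]=b
cv2.imwrite("pics/crop2.png",c)
E
```

```text
t: 5.0
ee_pos: [0.444, 0.1352, 0.1054]
orientation: [0.718, 3.053, 0.004]
wrist_force: [0.4, 1.5, 10.0]
opening: 0.0006
grasp_force: 4.7
t: 5.4
ee_pos: [0.4515, 0.1247, 0.1053]
orientation: [0.719, 3.053, 0.003]
wrist_force: [-0.7, -0.3, 10.2]
opening: 0.0005
grasp_force: 4.8
219.57255261652196 0.1472015550782907
```

View pics/crop2.png

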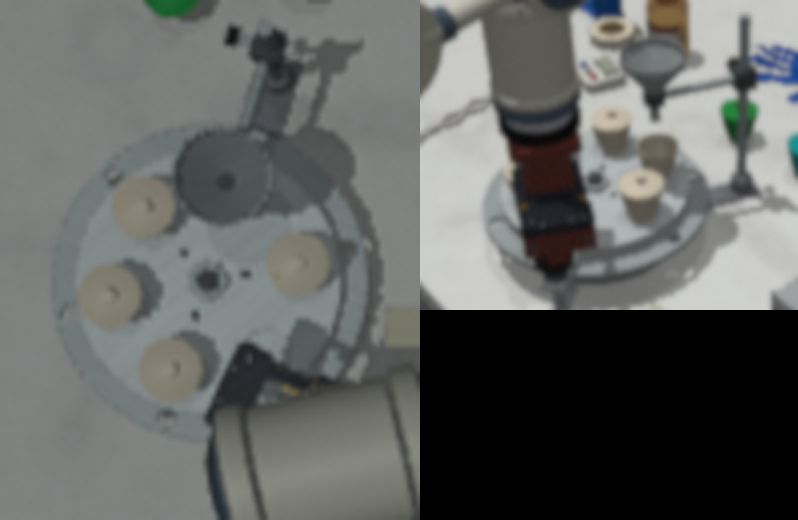

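The open crucible is nearly under the spout, scene crop (657,150). The lids at top crop (143,207) and (109,296) look 2–3° short of the old seat positions (139,208) and (111,300). I'll measure the angle.

```bash
cat > ang.py <<'E'
from h import *
import pickle
def cents(d):
    L=cv2.cvtColor(d["pixels"],cv2.COLOR_BGR2LAB)[:,:,2].astype(int)-128
    L=L[175:250,245:325]; m=(L>9).astype(np.uint8)
    n,l,s,c=cv2.connectedComponentsWithStats(m)
    out=[]
    for i in range(1,n):
        if s[i,4]>60:
            out.append((s[i,4],*pt(d,*(c[i]+[245,175]),.112)[:2]))
    return np.array(out)
ax=np.array([.565,.2185])
for d in (pickle.load(open("top.pkl","rb")),grab("top")):
    for a,x,y in cents(d):
        v=np.array([x,y])-ax;print(int(a),round(np.degrees(np.arctan2(v[1],v[0]))%360,2),round(np.hypot(*v),4))
    print()
E
python3 ang.py
python3 - <<'E'
from h import *
import pickle
d=pickle.load(open("top.pkl","rb"));print(d["pixels"][198,268:272],d["pixels"][210,287],d["pixels"][225,285])
L=cv2.cvtColor(d["pixels"],cv2.COLOR_BGR2LAB);print(L[198,268:272,2],L[225,285,2])
E
sed -i 's/L>9/L>4/; s/>60:/>40:/' ang.py; python3 ang.py
```

```text
[[124 137 140]
 [120 133 136]
 [110 122 125]
 [107 119 122]] [120 120 113] [141 141 133]
[135 135 135 135] 127
189 42.28 0.0773
121 281.87 0.0757
184 100.16 0.0773
185 220.36 0.0719

188 39.15 0.0774
186 279.37 0.0718
188 96.93 0.0772
187 155.75 0.0747
```

The table is at about 56.9°, 3.1° (8 mm) short because the tip slipped early on. I'll push on, still pressing, and re-measure.

```bash
python3 -m inch '[[[-2.5,-1,0],[0,0,0],-1],[[-5,-2.2,0],[0,0,0],-1],[[-7.3,-3.2,0],[0,0,0],-1],[[-7.3,-3.2,0],[0,0,0],-1]]'; python3 ang.py | tail -5
```

```text
t: 6.0
ee_pos: [0.4567, 0.1188, 0.1054]
orientation: [0.718, 3.053, 0.003]
wrist_force: [0.6, 0.4, 9.6]
opening: 0.0002
grasp_force: 4.8
190 42.06 0.0771
186 282.48 0.0723
186 99.97 0.0773
191 158.28 0.0744
```

It is now within 0.2° of the old seat positions. I'll release straight up.

```bash
python3 -m inch '[[[0,0,-5],[0,0,0],-1],[[0,0,-12],[0,0,0],-1],[[0,0,-20],[0,0,0],-1],[[0,0,-50],[0,0,0],-1],[[0,0,-90],[0,0,0],-1]]'; python3 -m inch '[[[40,20,-40],[0,0,0],-1],[[70,40,-50],[0,0,0],-1],[[100,70,-50],[0,0,0],-1],[[120,100,-50],[0,0,0],-1],[[130,130,-50],[0,0,0],-1]]'; python3 -m inch '[[[10,40,0],[0,0,0],-1],[[10,80,0],[0,0,0],-1],[[10,80,0],[0,0,0],-1],[[10,80,0],[0,0,0],-1]]'; python3 ang.py | tail -5
python3 - <<'E'
from h import *
d=grab("top");print(d["depth"][262:276,296:322].min(),np.degrees(0))
P=[pt(d,u,v) for v in range(245,275) for u in range(290,325) if d["pixels"][v,u].max()<60]
P=np.array(P);print(len(P),np.median(P,0))
a=cv2.resize(d["pixels"][145:275,235:340],None,fx=4,fy=4,interpolation=2)
d=grab("scene");b=cv2.resize(d["pixels"][120:235,210:350],None,fx=2.7,fy=2.7,interpolation=2)
c=np.zeros((520,798,3),np.uint8);c[:a.shape[0],:420]=a;c[:b.shape[0],420:420+b.shape[1]]=b
cv2.imwrite("pics/crop3.png",c)
E
```

```text
t: 6.55
ee_pos: [0.4536, 0.1183, 0.1911]
orientation: [-0.718, -3.054, 0.004]
wrist_force: [0.5, -0.2, 0.5]
opening: 0.0002
grasp_force: 0.0
t: 7.05
ee_pos: [0.3954, 0.2947, 0.2431]
orientation: [0.717, 3.058, 0.001]
wrist_force: [0.7, -0.6, 0.5]
opening: 0.0005
grasp_force: 0.0
t: 7.45
ee_pos: [0.423, 0.3692, 0.2411]
orientation: [-0.717, -3.057, 0.005]
wrist_force: [0.6, -0.5, 1.3]
opening: 0.0001
grasp_force: 0.0
191 41.9 0.0771
186 282.29 0.0724
188 99.82 0.0773
168 158.0 0.0744

0.0 0.0
117 [0.45484536 0.12608024 0.09864473]
```

View pics/crop3.png

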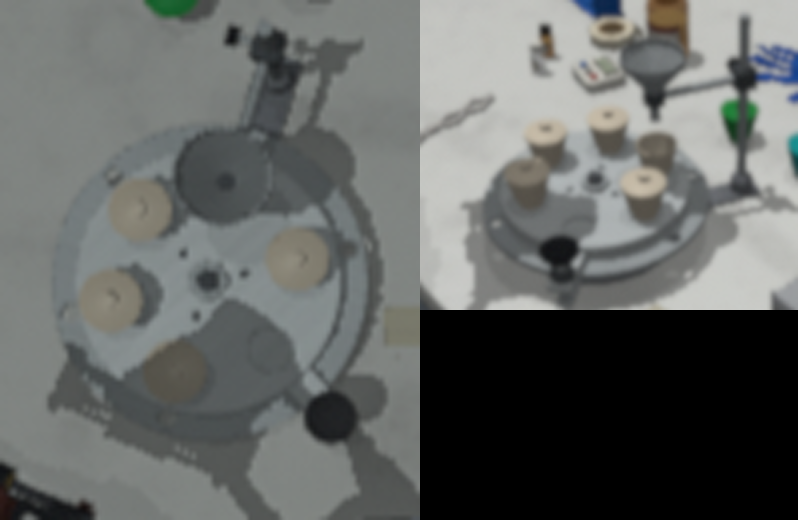

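The open crucible is under the funnel, scene crop (657,150), and the cap is at top crop (330,416). I'll check that the cap is fully up by comparing with the starting depth.

Run:
```python
from h import *
import pickle
D=[grab("top") for _ in range(3)]
for d,w in [(pickle.load(open("top.pkl","rb")),(246,272,258,286))]+[(d,(238,262,304,330)) for d in D]:
    q=[(u,v) for v in range(*w[:2]) for u in range(*w[2:]) if d["pixels"][v,u].max()<60]
    P=np.array([pt(d,*p) for p in q]);c=np.mean(q,0);z=P[:,2];p=pt(d,*c,.1)[:2]-[.565,.2185]
    print(len(q),np.median(z),z.mean(),np.degrees(np.arctan2(p[1],p[0]))%360,np.hypot(*p))
```

```text
125 0.09870893458570773 0.09815075779985695 160.08522167200115 0.14593921663738924
128 0.09858133027725258 0.09787777238145565 220.46672215242623 0.14381112015412342
129 0.09877332071511447 0.11720983800956863 220.45312883609597 0.14365479037301368
129 0.0988631081404141 0.12668526290818782 220.45312883609597 0.14365479037301368
```

The cap height matches the start (plunger up, pin locked), the cap has turned about 60°, and the robot is clear.

```bash
python3 -c "
from plant import r
print(r.job_done())"
```

```text
the job is handed in; nothing more can be done
None
```

I turned the table one hole anticlockwise, so the open crucible is under the funnel, the plunger is back up with its pin locked by the camera check, and the arm is clear; the job is handed in.

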